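Load and unclip the tealight carrier

ROBOT

A 6-joint arm with a two-finger parallel gripper is mounted at the origin on a cart in front of the work surface, level with it; the furniture and walls round the work are solid. World frame = base frame: x ahead of the robot, y to its left, z up, the work surface at z = 0. Lengths are in m, angles in degrees, forces in N, time in s.
With the tool pointing down it reaches from about 0.275 to 0.775 m from the base axis. Payload 14.6 kg.
Tool frame: the origin (TCP) lies at the very end of the fingers, on their centre line; the grasp point (between the pads) lies 19 mm behind it (arm.tcp_to_grasp is the distance from the TCP to the grasp point, in m); z points along the fingers, y is the line along which they close (so a half turn about z gives the same grasp; the last joint's range is limited). The gripper opens to 85 mm and grips with 20 to 120 N. Pads are 22 mm wide; open, the fingers measure 114 mm over their backs; the gripper's body (76 mm by 85 mm) begins 54 mm behind the grasp point. The pads swing forward as they close: fully open they stand 13 mm farther back than shut.
Start: joints at [54.929, 15.075, -2.767, 72.158, 0, 81.102], TCP at [0.232, 0.471, 0.231] pointing down, gripper open.
Joint ranges: [-151.79, 151.79], [-50.71, 97.33], [-67.44, 78.34], [-121.81, 120.89], [-77.56, 73.72], [-180, 180]. Speed limits (degrees/s): [108.29, 108.29, 147.25, 159.86, 180, 180].

INTERFACE

Orientations are given as [roll, pitch, yaw] about the fixed x, y, z axes, in that order (R = Rz(yaw) Ry(pitch) Rx(roll)).
In Python, from bench import arm gives the robot as it stands.
- The arm moves only by the tool arm_command, never from a script. Its argument "steps" is a list of rows, each a list of 3 entries, a list of its own where there are three numbers: the shift along the world's x, y, z in cm, then the turn about the world's z in units of 5 degrees (1.0 is 5 degrees), then the opening, from 0 (shut) to 1 (fully open). In form: [[[dx, dy, dz], yaw, claw], ...]. A call has 1 to 12 rows; each row shifts and turns the commanded pose from where the row before left it; what a row does not reach is not made up. A row lasts 1/12 s, in which the tool goes at most 41.7 mm and 7.16 degrees, less where a joint would pass 70% of its speed; a pose out of reach is approached as far as the arm can. A call with a gripper value outside its range is refused whole. The fingers move at their own pace and stop on an object; "grip_force" is the grip in N (left out, the last holds). Time passes only in rows, so rows that do not move let the fingers close. It gives the time, the measured TCP pose, the force, the opening and the grip force at its end, in the units of the state.
- arm.read_state(): the state, without advancing time (a new reading comes with each control period).
- arm.capture(name): name is "scene" or "side" or "wrist"; returns the picture (420x560x3 uint8, red, green, blue); there is no depth.
- arm.get_calibration(name): a dict with "fx", "fy", "cx", "cy" (pixels), "k1" (the pictures are not rectified: a ray, as slopes to the right and down, at radius r is drawn at 1 + k1 r^2 times it, then the intrinsics apply), "cam_to_world" (4x4, takes a point from camera to world coordinates); the wrist camera has in their place "T_tool_cam" (4x4, takes a point from camera to tool coordinates, whose origin is the TCP and whose axes are the flange's). Camera axes: x right, y down, z forward; pixel columns grow to the right and rows downward; lengths in m; the calibration is good to about 2 mm. A picture is of the moment at which its call begins: read the wrist's pose just before it. get_calibration takes no time and is no camera call.
- arm.finish_job(): hands the job in; it is judged then, once.
The state is a dict: "clock": time; "qpos": joint angles; "dq": joint speeds; "effort": joint torques, N m; "ee_pos": TCP position; "orientation": TCP orientation; "wrist_force": force on the tool from outside, world axes, zero at the start; "wrist_torque": the same for the moment, N m; "gripper_width": finger opening in m; "grip_force": force on a finger pad.
Only numpy, scipy, OpenCV 4.12 (cv2) and the standard library are available. Lean on these libraries where they do the work, as an engineer would, in place of code of your own. Each camera call takes 0.05 s, during which the arm holds its last target. There are 200 camera calls.

TASK

Stand the tealight upright in the middle of the small raised seat of the candle stand's clip-in carrier and let go of it. Then pinch the carrier's two side catches together between the fingers so that it unclips, lift the carrier straight up well clear of the wooden base (at least a hand's breadth, 8 cm), with the tealight still standing on its seat, and finish while holding it there still and level, catches pinched. Do not tip the tealight over, and leave the white cap, the timer and the spice jar where they are.

Things in the scene. Friction and masses are not known exactly. Their poses are not given: they have to be found in the camera images.
- stand: Fixed wooden base of the candle stand, 150 x 120 x 32 mm (x, y, z), turned about the vertical; origin at the centre of its underside, z up. A well, open above, 90 mm long (x), floor 8 mm above the table, holds the carrier. Steel strike plates on the +y and -y sides of the well, flush with the top, keep the carrier's noses from rising.
- carrier: Clip-in metal carrier in the well, about 0.2 kg, loose but latched, 2 mm of play; origin at the centre of its underside, z up, axes along the stand's. Body 86 x 45 x 24 mm, flush with the top of the base; a pillar in its middle bears the seat. An upright catch tab on its +y and -y side. With both tabs pressed in it lifts freely, leaving the well after 24 mm; unpinched it stays clipped.
- seat (a point): Centre of the top of the carrier's round seat, 48 mm above the carrier's origin; flat disc of 30 mm diameter, narrower than the tealight, between the two tabs.
- pinch (a point): Point midway between the two catch tabs, 47 mm above the carrier's origin and 23 mm above the top of the base: where to pinch, fingers closing along the carrier's y, one finger on the outside of each tab.
- catch_left (a joint): Slide of the +y catch tab: 0 at rest (clipped), 0.0055 m fully in; spring 2 N at the start, 5 N fully in, pushes it out again. Tab 24 mm wide (x), 4 mm thick, standing 42 mm above the base's top; the two tabs' outer faces are 66 mm apart at rest, 55 mm fully in (inner faces then 47 mm). A nose on its foot reaches 3 mm under the strike plate.
- catch_right (a joint): Slide of the -y catch tab, its mirror image, same values.
- tealight: Tealight candle, low round metal cup with wax and a black wick, 38 mm diameter, 17 mm high, 14 g; origin at the centre of its underside, z up. It stands on the table, left or right of the stand.
- white_cap: White ribbed screw cap, 37 mm diameter, 16 mm high, hollow and open upward, no wick; origin at the centre of its underside. Bystander on the table, on the other side of the stand.
- timer: Wind-up kitchen timer with a ribbed dial, 63 mm diameter, 49 mm high; origin at the centre of its underside. Bystander.
- spice_jar: Small glass jar with a steel lid, 47 mm diameter, 69 mm high; origin at the centre of its underside. Bystander.

How it is judged:
By the outcome, as a careful person would: the job done as asked, in the order asked, and still so for the second after the job is handed in, while the arm keeps its last pose, push and grip.
It also fails if it takes over 51 s, if anything falls off the work surface, if the arm or the gripper's body presses on something with over 40 N, if the wrist force passes 120 N, or if a joint passes its speed limit or range.

## Working session

There is one attempt and no reset: what is moved stays moved. The work goes in short steps, Python scripts to look and compute and a tool call to move; the robot and the scene stay as the last step left them, time stands still between calls to the robot, and variables do not carry over. Pictures are saved under pics/ and viewed, at most 10 in all, crops included, and the job is handed in when it is done.

Besides the shell and the picture viewer there is one more tool, called after ">>>" by a JSON object that holds its "api" and its "payload", one argument or row to a line. arm_command: Moves the arm, as the interface text tells. Its arguments: {"type":"object","properties":{"steps":{"type":"array","items":{"type":"array"}},"grip_force":{"type":"number"}},"required":["steps"]}

```bash
mkdir -p pics; ls; python3 - <<'E'
from bench import arm
import cv2,numpy as np
s=arm.read_state(); print({k:np.round(v,3).tolist() for k,v in s.items()}, arm.tcp_to_grasp)
ims=[]
for n in("scene","side","wrist"):
    im=arm.capture(n); cv2.imwrite(f"pics/{n}0.png",im[:,:,::-1]); 
    c=arm.get_calibration(n); print(n,{k:np.round(v,4).tolist() for k,v in c.items()})
E
```

```text
pics
{'clock': 0.0, 'qpos': [54.929, 15.1, -2.804, 72.157, -0.002, 81.101], 'dq': [-0.015, -0.019, -0.022, 0.001, 0.029, -0.017], 'effort': [-0.002, -63.762, 38.455, 0.014, -0.0, -0.0], 'ee_pos': [0.231, 0.471, 0.231], 'orientation': [-179.94, -0.008, 153.829], 'wrist_force': [0.007, 1.461, 0.224], 'wrist_torque': [-0.035, 0.002, 0.023], 'grip_force': 0.0, 'gripper_width': 0.086} 0.0187
scene {'fx': 489.4686, 'fy': 489.4686, 'cx': 279.1828, 'cy': 209.2406, 'k1': -0.0746, 'cam_to_world': [[-0.9004, -0.1925, 0.3902, 0.1107], [-0.4351, 0.3982, -0.8076, 0.9276], [0.0001, -0.8969, -0.4422, 0.5932], [0.0, 0.0, 0.0, 1.0]]}
side {'fx': 384.5764, 'fy': 384.5764, 'cx': 287.8282, 'cy': 206.7663, 'k1': -0.0576, 'cam_to_world': [[0.5979, -0.5421, 0.5904, 0.0315], [-0.8014, -0.3922, 0.4516, -0.4268], [-0.0132, -0.7432, -0.6689, 0.7017], [0.0, 0.0, 0.0, 1.0]]}
wrist {'fx': 341.3758, 'fy': 341.3758, 'cx': 280.5898, 'cy': 206.5353, 'k1': -0.0792, 'T_tool_cam': [[-0.0002, -0.9535, -0.3013, 0.0768], [1.0, -0.0004, 0.0007, -0.0007], [-0.0008, -0.3013, 0.9535, -0.1424], [0.0, 0.0, 0.0, 1.0]]}
```

View pics/scene0.png

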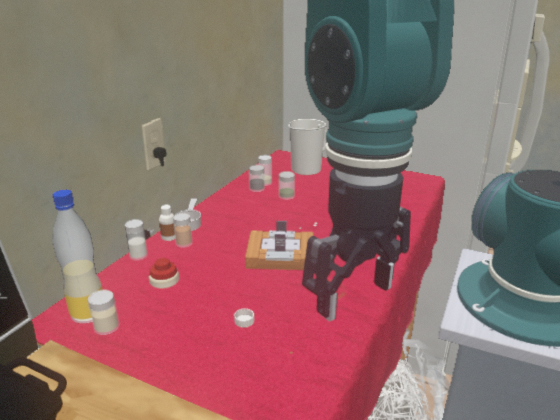

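View pics/side0.png

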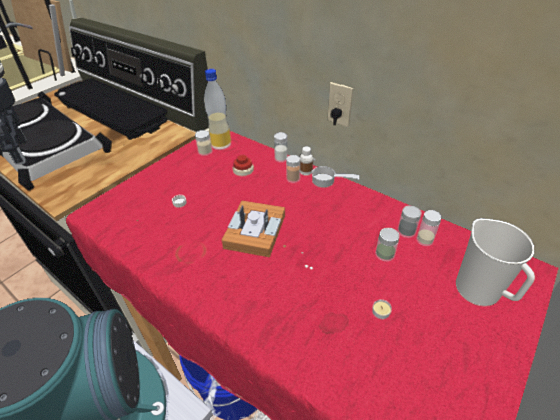

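The scene view shows the stand at about (280,250) and the white cap at (244,317). The tealight is hidden behind the arm. The side view shows the stand at about (254,228), the cap at (179,201) and the tealight with its wick at (382,309).

```bash
cat > h.py <<'E'
import cv2,numpy as np
from scipy.spatial.transform import Rotation as R
from bench import arm
def cam(name,s=None):
    c=arm.get_calibration(name)
    if name!="wrist": return c,np.array(c["cam_to_world"])
    s=s or arm.read_state(); T=np.eye(4); T[:3,:3]=R.from_euler("xyz",s["orientation"],degrees=True).as_matrix(); T[:3,3]=s["ee_pos"]
    return c,T@np.array(c["T_tool_cam"])
def ray(ct,p):
    c,T=ct; K=np.array([[c["fx"],0,c["cx"]],[0,c["fy"],c["cy"]],[0,0,1]])
    u=cv2.undistortPoints(np.array([[p]],float),K,np.array([c["k1"],0,0,0,0]))[0,0]
    return T[:3,3],T[:3,:3]@np.array([u[0],u[1],1])
def onz(ct,p,z):
    o,d=ray(ct,p); return o+d*(z-o[2])/d[2]
def tri(*rs):
    A=np.zeros((3,3));b=np.zeros(3);Q=[]
    for o,d in rs:
        d=d/np.linalg.norm(d);P=np.eye(3)-np.outer(d,d);A+=P;b+=P@o;Q.append((P,o))
    x=np.linalg.solve(A,b); return x,[float(np.linalg.norm(P@(x-o))) for P,o in Q]
def proj(ct,X):
    c,T=ct; p=T[:3,:3].T@(np.array(X)-T[:3,3]); a=p[:2]/p[2]; a=a*(1+c["k1"]*(a@a)); return np.array([c["fx"]*a[0]+c["cx"],c["fy"]*a[1]+c["cy"]])
def snap(name,file):
    s=arm.read_state(); im=arm.capture(name)[:,:,::-1].copy(); cv2.imwrite(file,im); np.save(file[:-4]+".npy",np.array([s["ee_pos"],s["orientation"]])); return im,cam(name,s)
E
python3 - <<'E'
from h import *
sd=cv2.imread("pics/side0.png"); sc=cv2.imread("pics/scene0.png"); cs,cc=cam("side"),cam("scene")
def blob(im,x,y,r,f):
    h=cv2.cvtColor(im,cv2.COLOR_BGR2HSV)
    m=f(h).astype(np.uint8); k=np.zeros_like(m);k[y-r:y+r,x-r:x+r]=1;m*=k
    n,l,st,ce=cv2.connectedComponentsWithStats(m); i=1+np.argmax(st[1:,4]); return st[i],ce[i],(l==i)
notred=lambda h:~(((h[...,0]>165)|(h[...,0]<4))&(h[...,1]>120))
for n,im,ct,x,y,z in(("tea",sd,cs,382,309,.0085),("cap",sd,cs,179,201,.008),("capscene",sc,cc,244,317,.008)):
    st,ce,_=blob(im,x,y,18,notred); print(n,st,ce.round(1),onz(ct,ce,z).round(4))
wood=lambda h:(h[...,0]>6)&(h[...,0]<22)&(h[...,1]>90)
for n,im,ct,x,y in(("stand side",sd,cs,254,228),("stand scene",sc,cc,280,250)):
    st,ce,m=blob(im,x,y,45,wood); print(n,st,ce.round(1))
    p=cv2.convexHull(np.argwhere(m)[:,::-1].astype(np.int32)); a=cv2.approxPolyDP(p,2.5,True)[:,0]
    print([(q.tolist(),onz(ct,q,.032)[:2].round(3).tolist()) for q in a])
E
```

```text
tea [372 299  20  20 307] [381.4 308.7] [ 0.5031 -0.3072  0.0085]
cap [172 194  15  14 153] [178.8 200.6] [0.4871 0.3019 0.008 ]
capscene [234 308  21  20 345] [243.9 317.4] [0.4873 0.3    0.008 ]
stand side [ 222  201   63   56 1486] [253.2 231.8]
[([284, 208], [0.613, 0.03]), ([269, 256], [0.463, -0.04]), ([223, 247], [0.421, 0.064]), ([222, 238], [0.44, 0.086]), ([241, 201], [0.568, 0.14])]
stand scene [ 246  231   67   39 1280] [274.7 252.4]
[([312, 233], [0.481, -0.017]), ([303, 269], [0.439, 0.134]), ([246, 267], [0.549, 0.179]), ([251, 231], [0.615, 0.037])]
```

>>> {"api": "arm_command", "payload": {
  "steps": [
    [[2.1, -2.7, 0.2], -0.7, 1],
    [[2.1, -2.7, 0.2], -0.7, 1],
    [[2.1, -2.7, 0.2], -0.7, 1],
    [[2.1, -2.7, 0.2], -0.7, 1],
    [[2.1, -2.7, 0.2], -0.7, 1],
    [[2.1, -2.7, 0.2], -0.7, 1],
    [[2.1, -2.7, 0.2], -0.7, 1],
    [[2.1, -2.7, 0.2], -0.7, 1],
    [[2.1, -2.7, 0.2], -0.7, 1],
    [[2.1, -2.7, 0.2], -0.7, 1],
    [[2.1, -2.7, 0.2], -0.7, 1],
    [[0, 0, 0], -0.7, 1]
  ]
}}

```text
clock: 1.15
ee_pos: [0.4656, 0.1704, 0.2531]
orientation: [180.0, 0.1, 111.4]
wrist_force: [-0.8, 0.9, -0.6]
gripper_width: 0.0852
grip_force: 0.0
```

>>> {"api": "arm_command", "payload": {
  "steps": [
    [[0, 0, 0], 0, 1],
    [[0, 0, 0], 0, 1]
  ]
}}

```text
clock: 1.32
ee_pos: [0.4624, 0.1741, 0.253]
orientation: [-180.0, -0.0, 111.9]
wrist_force: [0.1, -1.0, -0.1]
gripper_width: 0.0855
grip_force: 0.0
```

```bash
python3 - <<'E'
from h import *
im,ct=snap("wrist","pics/w1.png"); s=arm.read_state(); print(s["ee_pos"],s["orientation"])
E
```

```text
[0.46210128 0.17454886 0.25316312] [-1.79977441e+02 -1.29956279e-02  1.11973260e+02]
```

View pics/w1.png

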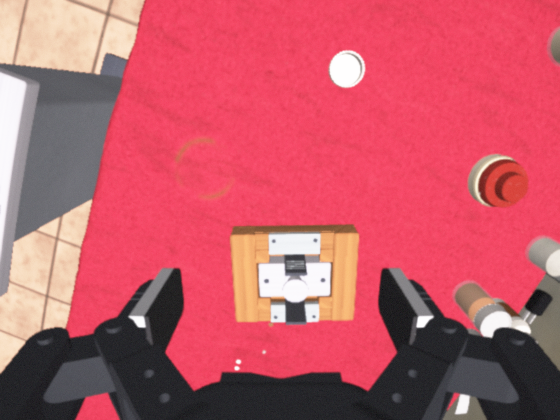

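The wrist view shows the stand at (295,275), the white round seat at (295,289), dark catch tabs at (295,265) and (294,312), and the cap at (347,69).

>>> {"api": "arm_command", "payload": {
  "steps": [
    [[1, -2.5, -0.4], 0, 1],
    [[1, -2.5, -0.4], 0, 1],
    [[1, -2.5, -0.4], 0, 1],
    [[1, -2.5, -0.4], 0, 1],
    [[1, -2.5, -0.4], 0, 1],
    [[0, 0, 0], 0, 1],
    [[0, 0, 0], 0, 1],
    [[0, 0, 0], 0, 1]
  ]
}}

```text
clock: 2.03
ee_pos: [0.5121, 0.0502, 0.2334]
orientation: [-180.0, -0.0, 111.9]
wrist_force: [-0.1, -0.0, -0.5]
gripper_width: 0.0853
grip_force: 0.0
```

```bash
python3 - <<'E'
from h import *
im,ct=snap("wrist","pics/w2.png"); s=arm.read_state(); print(s["ee_pos"],s["orientation"])
cv2.imwrite("pics/w2b.png",cv2.resize(im[60:300,160:480],None,fx=2.5,fy=2.5,interpolation=cv2.INTER_CUBIC))
E
```

```text
[0.51210326 0.05036006 0.23346449] [ 1.79994644e+02 -1.12219637e-02  1.11954627e+02]
```

View pics/w2b.png

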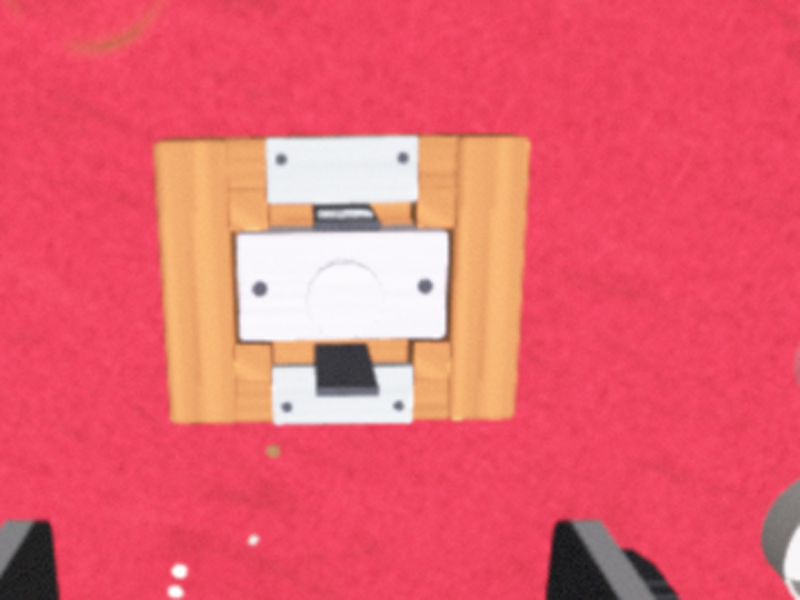

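The crop shows the stand upright in view: the wood top corners are at crop (155,142), (529,137), (514,417) and (171,422), the body screws at (260,289) and (425,286), and the seat disc at (345,300) with a radius of about 38. The near tab leans toward the bottom of the picture and the far tab is partly hidden.

```bash
cat > m.py <<'E'
from h import *
def ld(f):
    a=np.load(f[:-4]+".npy"); return cv2.imread(f),cam("wrist",{"ee_pos":a[0],"orientation":a[1]})
E
python3 - <<'E'
from m import *
i1,c1=ld("pics/w1.png");i2,c2=ld("pics/w2.png")
def wood(im,roi):
    h=cv2.cvtColor(im,cv2.COLOR_BGR2HSV); x0,y0,x1,y1=roi
    red=(((h[...,0]>165)|(h[...,0]<4))&(h[...,1]>120)).astype(np.uint8)
    m=np.zeros_like(red);m[y0:y1,x0:x1]=1-red[y0:y1,x0:x1]; m=cv2.morphologyEx(m,cv2.MORPH_OPEN,np.ones((5,5)))
    cs,_=cv2.findContours(m,0,1);c=max(cs,key=cv2.contourArea); a=cv2.approxPolyDP(cv2.convexHull(c),4,True)[:,0]; return a
for im,ct,roi in((i1,c1,(215,210,375,335)),(i2,c2,(205,100,385,242))):
    for q in wood(im,roi): print(q,onz(ct,q,.032)[:2].round(4))
def dark(im,p,r=6):  # screw: centroid of dark in window
    x,y=map(int,p);g=cv2.cvtColor(im,cv2.COLOR_BGR2GRAY)[y-r:y+r+1,x-r:x+r+1].astype(float); w=np.clip(np.median(g)-30-g,0,None); yy,xx=np.mgrid[-r:r+1,-r:r+1]; return np.array([x+(w*xx).sum()/w.sum(),y+(w*yy).sum()/w.sum()])
P=[]
for a in((264,175.6),(330,174.4),(272,123.6),(321,123.2),(274.6,222.6),(319,222.3)):
    p2=dark(i2,a,4); X=onz(c2,p2,.032); e=proj(c1,X); p1=dark(i1,e,4); x,r=tri(ray(c1,p1),ray(c2,p2)); print(p2.round(1),p1.round(1),x.round(4),np.round(r,4))
# seat circle edges
b=i1[225:330,225:365]; cv2.imwrite("pics/a.png",np.hstack([cv2.resize(b,(560,420),interpolation=3),cv2.resize(i2[150:210,260:340],(0,0),fx=7,fy=7,interpolation=3)[:420,:]])[:, :800] )
E
```

```text
[354 226] [0.5628 0.1483]
[358 245] [0.5774 0.1287]
[352 319] [0.6156 0.0341]
[304 324] [0.562 0.005]
[236 320] [ 0.4801 -0.0216]
[233 227] [0.4351 0.0957]
[371 116] [0.5716 0.1404]
[364 226] [0.6158 0.0336]
[228 227] [ 0.48   -0.0222]
[222 117] [0.4361 0.0845]
[263.5 175.1] [266.1 280.6] [0.4951 0.0452 0.0314] [0. 0.]
[329.6 174. ] [322.5 279.7] [0.5576 0.0717 0.0318] [0. 0.]
[272.  123.3] [273.3 240.7] [0.484  0.097  0.0316] [0. 0.]
[320.7 122.7] [314.9 239.9] [0.5284 0.1156 0.0311] [0. 0.]
[274.3 222.4] [275.2 316.9] [0.5243 0.0012 0.0317] [0.0001 0.0001]
[319.  221.8] [313.5 316.2] [0.5688 0.0196 0.0311] [0. 0.]
```

View pics/a.png

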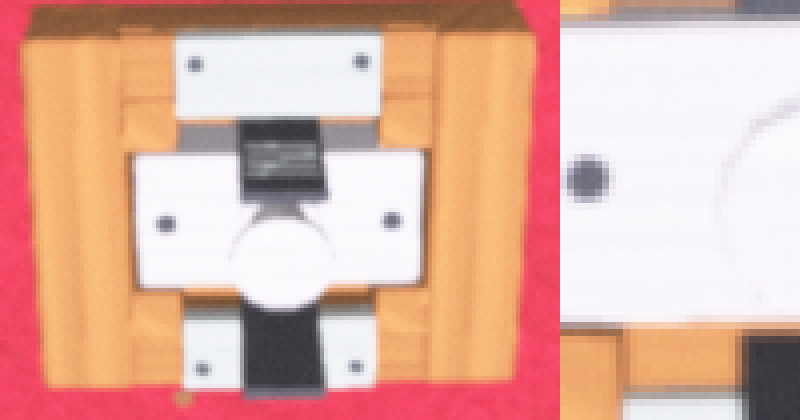

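Plate and body screws all come out at z of about 0.0315, against the 0.032 expected. The centre is (0.5264, 0.0585), the yaw is about 22.8°, and the body and plate centres agree. Next I go to the tealight.

>>> {"api": "arm_command", "payload": {
  "steps": [
    [[0, -2.7, 0], 0.2, 1],
    [[0, -2.7, 0], 0, 1],
    [[0, -2.7, 0], 0, 1],
    [[0, -2.7, 0], 0, 1],
    [[0, -2.7, 0], 0, 1],
    [[0, -2.7, 0], 0, 1],
    [[0, -2.7, 0], 0, 1],
    [[0, -2.7, 0], 0, 1],
    [[0, -2.7, 0], 0, 1],
    [[0, 0, 0], 0, 1],
    [[0, 0, 0], 0, 1],
    [[0, 0, 0], 0, 1]
  ]
}}

```text
clock: 3.08
ee_pos: [0.5126, -0.1926, 0.2335]
orientation: [180.0, -0.0, 112.9]
wrist_force: [0.2, 0.2, -0.1]
gripper_width: 0.0857
grip_force: 0.0
```

```bash
python3 - <<'E'
from m import *
i1,c1=ld("pics/w1.png");i2,c2=ld("pics/w2.png")
print("seat",tri(ray(c1,(295.2,290.7)),ray(c2,(298,180))))
side=cam("side"); 
for n,p in(("jar",(387,255)),("timer",(242,172))): print(n,onz(side,p,0).round(3))
im,ct=snap("wrist","pics/w3.png"); s=arm.read_state(); print(s["ee_pos"],s["orientation"]); print("tea px exp",proj(ct,(.503,-.307,.017)))
print("cap wrist",onz(c1,(347,69),.016), "cap scene",onz(cam("scene"),(243.9,314.5),.016))
E
```

```text
seat (array([0.52669245, 0.05823254, 0.05498072]), [8.31110494335596e-05, 8.311104943379348e-05])
jar [ 0.652 -0.249  0.   ]
timer [0.696 0.255 0.   ]
[ 0.51268273 -0.1924343   0.23349919] [ 1.79986642e+02 -2.59029188e-03  1.12925148e+02]
tea px exp [234.76620039 259.72817216]
cap wrist [0.48646679 0.30033148 0.016     ] cap scene [0.48630835 0.30117316 0.016     ]
```

View pics/w3.png

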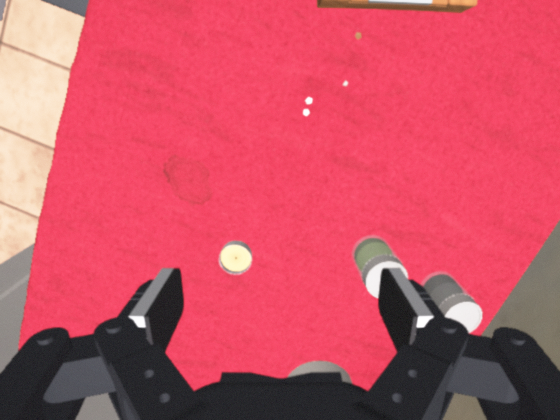

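The tealight with its wick is at (236,257), and its predicted pixel of (235,260) agrees. The jars at (378,268) and (455,303) are well away. I'll take a second view right above the tealight.

>>> {"api": "arm_command", "payload": {
  "steps": [
    [[-0.2, -2.3, -2], 0, 1],
    [[-0.2, -2.3, -2], 0, 1],
    [[-0.2, -2.3, -2], 0, 1],
    [[-0.2, -2.3, -2], 0, 1],
    [[-0.2, -2.3, -2], 0, 1],
    [[0, 0, 0], 0, 1],
    [[0, 0, 0], 0, 1],
    [[0, 0, 0], 0, 1]
  ]
}}

```text
clock: 3.8
ee_pos: [0.503, -0.3077, 0.1339]
orientation: [180.0, 0.0, 112.9]
wrist_force: [-0.4, 0.1, 0.4]
gripper_width: 0.0855
grip_force: 0.0
```

```bash
cat > tea.py <<'E'
from m import *
def tea(im,e,r):
    h=cv2.cvtColor(im,cv2.COLOR_BGR2HSV).astype(int); m=((h[...,0]>15)&(h[...,0]<45)&(h[...,1]>40)&(h[...,2]>120)).astype(np.uint8)
    k=np.zeros_like(m); cv2.circle(k,tuple(int(v) for v in e),r,1,-1); m*=k
    m=cv2.morphologyEx(m,cv2.MORPH_CLOSE,np.ones((5,5)))
    c=max(cv2.findContours(m,0,1)[0],key=cv2.contourArea); return cv2.fitEllipse(cv2.convexHull(c))
E
python3 - <<'E'
from tea import *
i3,c3=ld("pics/w3.png"); i4,c4=snap("wrist","pics/w4.png"); s=arm.read_state(); print(s["ee_pos"],s["orientation"])
a=tea(i3,(236,257),25); e=proj(c4,(.503,-.307,.017)); b=tea(i4,e,45); print(a,b,e); x,r=tri(ray(c3,a[0]),ray(c4,b[0])); print(x,r)
print("mug",onz(cam("side"),(480,298),0))
print("mm dia of wax at z", [np.linalg.norm(onz(c4,(b[0][0]-b[1][1]/2,b[0][1]),.016)-onz(c4,(b[0][0]+b[1][1]/2,b[0][1]),.016))])
E
```

```text
[ 0.5031769  -0.3076773   0.13424003] [1.79964518e+02 4.49304408e-02 1.12912644e+02]
((235.1912078857422, 257.8122863769531), (26.383333206176758, 30.356504440307617), 102.04744720458984) ((280.66717529296875, 197.66847229003906), (41.340457916259766, 44.753929138183594), 93.09229278564453) [281.09290598 199.29797566]
[ 0.50287562 -0.30745944  0.01113239] [4.795573805370199e-05, 4.795573805357819e-05]
mug [ 0.65821694 -0.46877351  0.        ]
mm dia of wax at z [np.float64(0.03550329898570135)]
```

>>> {"api": "arm_command", "payload": {
  "steps": [
    [[0, 0, -2.5], 0, 1],
    [[0, 0, -2.5], 0, 1],
    [[0, 0, -2.5], 0, 1],
    [[0, 0, -2.5], 0, 1],
    [[0, 0, -1.5], 0, 1],
    [[0, 0, -1], 0, 1],
    [[0, 0, -0.4], 0, 1],
    [[0, 0, 0], 0, 1],
    [[0, 0, 0], 0, 1]
  ]
}}

```text
clock: 4.6
ee_pos: [0.5032, -0.3089, 0.0054]
orientation: [180.0, 0.1, 112.9]
wrist_force: [0.0, 0.2, -0.1]
gripper_width: 0.0857
grip_force: 0.0
```

>>> {"api": "arm_command", "payload": {
  "steps": [
    [[0, 0, 0], 0, 0.6],
    [[0, 0, 0], 0, 0.5],
    [[0, 0, 0], 0, 0.4],
    [[0, 0, 0], 0, 0.3],
    [[0, 0, 0], 0, 0.3],
    [[0, 0, 0], 0, 0.3],
    [[0, 0, 0], 0, 0.3],
    [[0, 0, 0], 0, 0.3]
  ],
  "grip_force": 20
}}

```text
clock: 5.27
ee_pos: [0.5027, -0.309, 0.0048]
orientation: [180.0, 0.0, 112.8]
wrist_force: [-0.4, 1.2, 6.1]
gripper_width: 0.0363
grip_force: 19.4
```

>>> {"api": "arm_command", "payload": {
  "steps": [
    [[0, 0, 0.5], 0, 0.3],
    [[0, 0, 1], 0, 0.3],
    [[0, 0, 2], 0, 0.3],
    [[0, 0, 2.5], 0, 0.3],
    [[0, 0, 2.5], 0, 0.3],
    [[0, 0, 2.5], 0, 0.3],
    [[0, 0, 2], 0, 0.3],
    [[0, 0, 1.5], 0, 0.3],
    [[0, 0, 0], 0, 0.3],
    [[0, 0, 0], 0, 0.3]
  ]
}}

```text
clock: 6.1
ee_pos: [0.5029, -0.3091, 0.1504]
orientation: [179.9, 0.1, 112.8]
wrist_force: [-0.1, -0.6, -1.2]
gripper_width: 0.0367
grip_force: 20.2
```

```bash
python3 - <<'E'
from h import *
i,c=snap("wrist","pics/w5.png"); s=arm.read_state(); print(s["ee_pos"],s["orientation"],s["gripper_width"],s["grip_force"])
cv2.imwrite("pics/w5b.png",cv2.resize(i[200:350,180:380],None,fx=3,fy=3,interpolation=3))
E
```

```text
[ 0.50247888 -0.30873509  0.14934383] [1.79994766e+02 8.21935008e-03 1.12825730e+02] 0.036587010778997904 20.1793476381863
```

View pics/w5b.png

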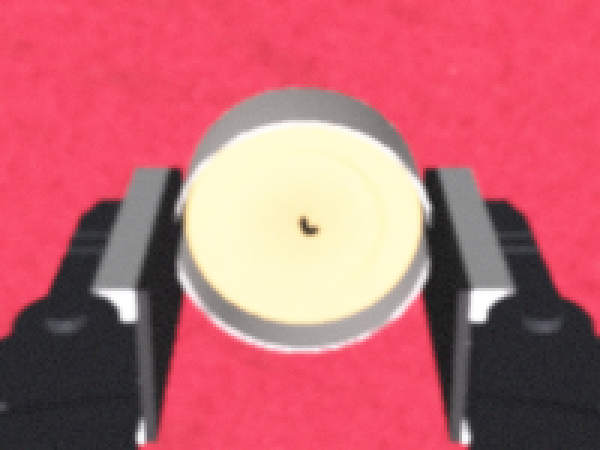

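The tealight is held level between the pad ends, with its rim centre at about crop (305,236), which is image (281.7,278.7).

```bash
python3 - <<'E'
from m import *
i,c=ld("pics/w5.png"); a=np.load("pics/w5.npy"); t=a[0]
X=onz(c,(281.7,278.7),t[2]+.0122); d=X-t; print(d, "top/bottom dia",np.linalg.norm(onz(c,(281.7,240),t[2]+.0122)-onz(c,(281.7,317.3),t[2]+.0122)))
y=np.radians(112.8);tx=np.array([np.cos(y),np.sin(y)]);print("along tool x",d[:2]@tx)
print("move to TCP", np.array([.5265,.0583])-d[:2], "delta", np.array([.5265,.0583])-d[:2]-arm.read_state()["ee_pos"][:2])
E
```

```text
[-0.00085879  0.00270419  0.0122    ] top/bottom dia 0.03777816151704477
along tool x 0.0028256930237280926
move to TCP [0.52735879 0.05559581] delta [0.02487991 0.3643309 ]
```

>>> {"api": "arm_command", "payload": {
  "steps": [
    [[0.1, 1.5, 0], 0, 0.3],
    [[0.1, 3, 0], 0, 0.3],
    [[0.2, 3.5, 0], 0, 0.3],
    [[0.3, 3.5, 0], 0, 0.3],
    [[0.3, 3.5, 0], 0, 0.3],
    [[0.3, 3.5, 0], 0, 0.3],
    [[0.3, 3.5, 0], 0, 0.3],
    [[0.3, 3.5, 0], 0, 0.3],
    [[0.3, 3.5, 0], 0, 0.3],
    [[0.1, 3, 0], 0, 0.3],
    [[0.1, 2.5, 0], 0, 0.3],
    [[0, 1.5, 0], 0, 0.3]
  ]
}}

```text
clock: 7.15
ee_pos: [0.5253, 0.0543, 0.1484]
orientation: [-179.9, -0.1, 112.9]
wrist_force: [0.1, 0.0, 0.0]
gripper_width: 0.0367
grip_force: 20.2
```

>>> {"api": "arm_command", "payload": {
  "steps": [
    [[0, 0.5, 0], 0, 0.3],
    [[0, 0, 0], 0, 0.3],
    [[0, 0, 0], 0, 0.3],
    [[0, 0, 0], 0, 0.3]
  ]
}}

```text
clock: 7.48
ee_pos: [0.5263, 0.0554, 0.149]
orientation: [-180.0, -0.0, 112.8]
wrist_force: [0.2, -0.7, -0.3]
gripper_width: 0.0367
grip_force: 20.2
```

```bash
python3 - <<'E'
from h import *
i,c=snap("wrist","pics/w6.png"); s=arm.read_state(); print(s["ee_pos"],s["orientation"],s["gripper_width"],s["grip_force"])
snap("side","pics/s6.png");
i2,c2=snap("scene","pics/c6.png")
E
```

```text
[0.52646481 0.05530534 0.14909937] [-1.79979308e+02 -1.85179786e-03  1.12759686e+02] 0.03649662710454309 20.179631712671835
```

>>> {"api": "arm_command", "payload": {
  "steps": [
    [[0, 0, -1.5], 0, 0.3],
    [[0, 0, -2], 0, 0.3],
    [[0, 0, -2], 0, 0.3],
    [[0, 0, -1.5], 0, 0.3],
    [[0, 0, -0.8], 0, 0.3],
    [[0, 0, -0.4], 0, 0.3],
    [[0, 0, -0.3], 0, 0.3],
    [[0, 0, 0], 0, 0.3],
    [[0, 0, 0], 0, 0.3]
  ]
}}

```text
clock: 8.38
ee_pos: [0.527, 0.0561, 0.0649]
orientation: [180.0, 0.0, 112.8]
wrist_force: [0.5, -0.4, 0.3]
gripper_width: 0.0362
grip_force: 20.2
```

```bash
python3 - <<'E'
from h import *
i,c=snap("wrist","pics/w7.png"); j,_=snap("side","pics/s7.png")
cv2.imwrite("pics/w7b.png",np.hstack([cv2.resize(i[180:330,190:370],None,fx=2.6,fy=2.6,interpolation=3),cv2.resize(j[175:265,205:305],(400,360),interpolation=3).copy()[:390] if 0 else cv2.resize(j[185:265,210:295],(400,390),interpolation=3)])[:,:800])
E
```

```text
(no output)
```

View pics/w7b.png

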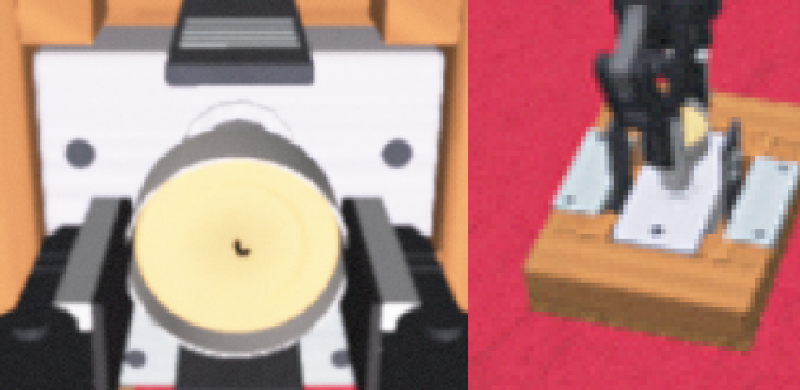

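The tealight sits above the seat and between the tabs. Its wick at crop (241,246) lines up with the screw midpoint at (238,153), and the far seat edge is visible at (240,103).

```bash
python3 - <<'E'
from m import *
i,c=ld("pics/w7.png"); t=np.load("pics/w7.npy")[0]; y=np.radians(112.8);tx=np.array([np.cos(y),np.sin(y)])
S=np.array([.5265,.0583])
e=onz(c,(190+240/2.6,180+103/2.6),.0555); print("seat centre rel TCP along tool x",(e[:2]-t[:2])@tx-.015,"expected",(S-t[:2])@tx)
m=onz(c,(190+238.5/2.6,180+153/2.6),.032); print("screw mid",m, (m[:2]-t[:2])@tx)
for r,z in((357,t[2]+.0122),(157,t[2]+.0122),(105+0,t[2]-.0048)): print(r,(onz(c,(282.3,180+r/2.6),z)[:2]-t[:2])@tx)
print(t)
E
```

```text
seat centre rel TCP along tool x 0.007063234919343894 expected 0.002246320333643107
screw mid [0.52654528 0.0583696  0.032     ] 0.0022929329979261
357 -0.01689010396944263
157 0.02069461848240752
105 0.023335653182441032
[0.52700097 0.05607387 0.06489098]
```

```bash
python3 - <<'E'
from m import *
y=np.radians(112.8);tx=np.array([np.cos(y),np.sin(y)]);ty=np.array([tx[1],-tx[0]]);S=np.array([.5265,.0584])
i7,c7=ld("pics/w7.png");i1,c1=ld("pics/w1.png");i2,c2=ld("pics/w2.png")
def rel(c,p,z): d=onz(c,p,z)[:2]-S; return np.round([1e3*d@tx,1e3*d@ty],1)
for n,c,ps in(("w7",c7,[(190+240/2.6,180+103/2.6),(190+187/2.6,180+130/2.6),(190+293/2.6,180+130/2.6)]),
  ("w2",c2,[(160+345/2.5,60+260/2.5),(160+306/2.5,60+300/2.5),(160+384/2.5,60+300/2.5)]),
  ("w1disc",c1,[(225+281/4,225+217/4),(225+281/4,225+310/4),(225+234/4,225+264/4),(225+330/4,225+264/4)])):
    for p in ps: print(n,[(z,rel(c,p,z).tolist()) for z in(.032,.0555)])
for n,im,c in(("w1",i1,c1),("w2",i2,c2)):
  for z in(.032,.0555): print(n,z,[proj(c,[*(S+.015*(a*tx+b*ty)),z]).round(1).tolist() for a,b in((1,0),(-1,0),(0,1),(0,-1))])
E
```

```text
w7 [(0.032, [11.3, 0.3]), (0.0555, [19.7, 0.2])]
w7 [(0.032, [5.2, -10.9]), (0.0555, [14.5, -9.5])]
w7 [(0.032, [5.2, 11.6]), (0.0555, [14.5, 9.9])]
w2 [(0.032, [11.1, 1.3]), (0.0555, [15.4, 0.2])]
w2 [(0.032, [-5.3, -14.8]), (0.0555, [0.1, -14.8])]
w2 [(0.032, [-5.8, 17.4]), (0.0555, [-0.3, 15.2])]
w1disc [(0.032, [1.5, 1.0]), (0.0555, [14.9, 0.1])]
w1disc [(0.032, [-31.0, 1.0]), (0.0555, [-15.6, 0.0])]
w1disc [(0.032, [-14.5, -13.3]), (0.0555, [-0.1, -13.3])]
w1disc [(0.032, [-15.0, 15.9]), (0.0555, [-0.6, 14.0])]
w1 0.032 [[294.4, 269.2], [294.4, 291.2], [306.9, 280.2], [281.9, 280.6]]
w1 0.0555 [[295.2, 279.1], [295.2, 302.1], [308.4, 290.6], [282.0, 291.0]]
w2 0.032 [[296.7, 160.2], [296.7, 188.9], [311.3, 174.5], [282.1, 174.9]]
w2 0.0555 [[297.8, 164.5], [297.8, 194.9], [313.4, 179.7], [282.2, 180.1]]
```

The w1 and w2 views agree on the seat at z≈0.0555, within 0.5 mm of (0.5265, 0.0584). The arc seen in w7 is the pillar's foot. The tealight is aligned, so I lower it gently.

>>> {"api": "arm_command", "payload": {
  "steps": [
    [[0, 0, -0.2], 0, 0.3],
    [[0, 0, -0.1], 0, 0.3],
    [[0, 0, -0.1], 0, 0.3],
    [[0, 0, 0], 0, 0.3],
    [[0, 0, 0], 0, 0.3]
  ]
}}

```text
clock: 8.9
ee_pos: [0.5267, 0.0562, 0.0608]
orientation: [180.0, 0.0, 112.8]
wrist_force: [-3.3, 0.7, 9.0]
gripper_width: 0.0366
grip_force: 20.9
```

>>> {"api": "arm_command", "payload": {
  "steps": [
    [[0, 0, 0.05], 0, 0.3],
    [[0, 0, 0], 0, 0.3],
    [[0, 0, 0], 0, 0.46],
    [[0, 0, 0], 0, 0.5],
    [[0, 0, 0], 0, 0.55],
    [[0, 0, 0], 0, 0.65],
    [[0, 0, 0], 0, 0.75],
    [[0, 0, 0], 0, 0.9],
    [[0, 0, 0], 0, 1],
    [[0, 0, 0], 0, 1],
    [[0, 0, 0], 0, 1]
  ]
}}

```text
clock: 9.82
ee_pos: [0.5266, 0.0562, 0.0608]
orientation: [180.0, 0.0, 112.8]
wrist_force: [0.3, 0.2, 0.0]
gripper_width: 0.0853
grip_force: 0.0
```

>>> {"api": "arm_command", "payload": {
  "steps": [
    [[0, 0, 0.5], 0, 1],
    [[0, 0, 1], 0, 1],
    [[0, 0, 1.5], 0, 1],
    [[0, 0, 2], 0, 1],
    [[0, 0, 2], 0, 1],
    [[0, 0, 1.5], 0, 1],
    [[0, 0, 0.5], 0, 1],
    [[0, 0, 0], 0, 1],
    [[0, 0, 0], 0, 1]
  ]
}}

```text
clock: 10.57
ee_pos: [0.5264, 0.0562, 0.1504]
orientation: [-180.0, -0.0, 112.8]
wrist_force: [-0.4, 0.4, 1.2]
gripper_width: 0.0851
grip_force: 0.0
```

```bash
python3 - <<'E'
from tea import *
i,c=snap("wrist","pics/w8.png"); s=arm.read_state(); print(s["ee_pos"],s["orientation"])
y=np.radians(112.8);tx=np.array([np.cos(y),np.sin(y)]);ty=np.array([tx[1],-tx[0]]);S=np.array([.5265,.0584])
e=proj(c,(.5265,.0584,.07)); a=tea(i,e,50)
d=onz(c,a[0],.0715)[:2]-S; print(e,a,"off tx,ty mm",1e3*d@tx,1e3*d@ty)
cv2.imwrite("pics/w8b.png",cv2.resize(i[int(e[1])-100:int(e[1])+100,int(e[0])-130:int(e[0])+130],None,fx=3,fy=3,interpolation=3))
E
```

```text
[0.52615428 0.0561875  0.14993807] [-1.79943974e+02 -2.76031873e-02  1.12826716e+02]
[282.19920974 212.24585047] ((280.7671203613281, 211.7074737548828), (47.37104415893555, 51.72938537597656), 88.9935302734375) off tx,ty mm 0.8882684016914438 -0.986598444436636
```

View pics/w8b.png

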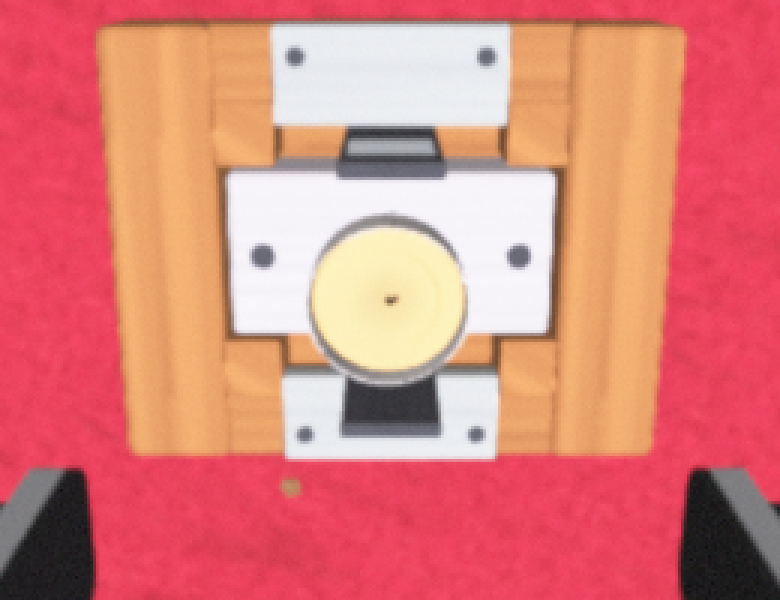

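The tealight stands free on the seat, within about 1 mm of centre, between the two upright tabs. Now I turn 90° to face the tabs.

>>> {"api": "arm_command", "payload": {
  "steps": [
    [[0, 0.1, 0], 1, 1],
    [[0, 0.1, 0], 1.3, 1],
    [[0, 0, 0], 1.4, 1],
    [[0, 0, 0], 1.4, 1],
    [[0, 0, 0], 1.4, 1],
    [[0, 0, 0], 1.4, 1],
    [[0, 0, 0], 1.4, 1],
    [[0, 0, 0], 1.4, 1],
    [[0, 0, 0], 1.4, 1],
    [[0, 0, 0], 1.4, 1],
    [[0, 0, 0], 1.4, 1],
    [[0, 0, 0], 1.4, 1]
  ]
}}

```text
clock: 11.62
ee_pos: [0.526, 0.0582, 0.1496]
orientation: [180.0, -0.1, -165.3]
wrist_force: [-0.3, -0.5, -0.7]
gripper_width: 0.0856
grip_force: 0.0
```

>>> {"api": "arm_command", "payload": {
  "steps": [
    [[0, 0, 0], 1, 1],
    [[0, 0, 0], 0.7, 1],
    [[0, 0, 0], 0, 1],
    [[0, 0, 0], 0, 1],
    [[0, 0, 0], 0, 1]
  ]
}}

```text
clock: 12.03
ee_pos: [0.5263, 0.0582, 0.1502]
orientation: [180.0, -0.0, -157.3]
wrist_force: [-0.3, 0.2, -0.2]
gripper_width: 0.0855
grip_force: 0.0
```

```bash
python3 - <<'E'
from tea import *
i,c=snap("wrist","pics/w9.png"); s=arm.read_state(); print(s["ee_pos"],s["orientation"])
g=cv2.cvtColor(i,cv2.COLOR_BGR2GRAY).astype(float)
P=np.array([[.4951,.0452],[.5576,.0717],[.484,.097],[.5284,.1156],[.5243,.0012],[.5688,.0196]])
for p in P:
    e=proj(c,[*p,.0315]); x,y=e.round().astype(int); r=7
    if not(r<y<420-r and r<x<560-r): print("out",e);continue
    w=np.clip(np.median(g[y-r:y+r+1,x-r:x+r+1])-40-g[y-r:y+r+1,x-r:x+r+1],0,None); yy,xx=np.mgrid[-r:r+1,-r:r+1]
    if w.sum()==0: print("none",e);continue
    q=(x+(w*xx).sum()/w.sum(),y+(w*yy).sum()/w.sum()); print(e.round(1),np.round(q,1),(1e3*(onz(c,q,.0315)[:2]-p)).round(2))
e=proj(c,(.5265,.0584,.0715)); a=tea(i,e,45); print(e,a,onz(c,a[0],.0715))
E
```

```text
[0.52640016 0.05816706 0.15038805] [ 1.79984117e+02 -3.26820854e-02 -1.57279542e+02]
[281.3 158.2] [281.3 158.2] [-0.04  0.01]
[281.7 239.8] [282.5 238.6] [-1.23  0.23]
[348.1 170.7] [348.2 170.9] [0.07 0.17]
[344.7 228.4] [344.8 228.4] [-0.04  0.14]
[214.8 171.1] [214.7 171.1] [ 0.06 -0.06]
[217.9 228.8] [217.9 229.7] [0.74 0.27]
[281.55522259 217.23363656] ((280.3048400878906, 213.37669372558594), (47.25601577758789, 51.47114944458008), 87.52555847167969) [0.52425264 0.056531   0.0715    ]
```

>>> {"api": "arm_command", "payload": {
  "steps": [
    [[0, 0, -1], 0, 1],
    [[0, 0, -2], 0, 1],
    [[0, 0, -2], 0, 1],
    [[0, 0, -2], 0, 1],
    [[0, 0, -1.5], 0, 1],
    [[0, 0, -1], 0, 1],
    [[0, 0, -0.7], 0, 1],
    [[0, 0, -0.5], 0, 1],
    [[0, 0, -0.3], 0, 1],
    [[0, 0, 0], 0, 1],
    [[0, 0, 0], 0, 1]
  ]
}}

```text
clock: 13.0
ee_pos: [0.5268, 0.0582, 0.0412]
orientation: [-180.0, 0.0, -157.2]
wrist_force: [0.4, 0.1, 0.9]
gripper_width: 0.0858
grip_force: 0.0
```

>>> {"api": "arm_command", "payload": {
  "steps": [
    [[0, 0, 0], 0, 0.9],
    [[0, 0, 0], 0, 0.85],
    [[0, 0, 0], 0, 0.8],
    [[0, 0, 0], 0, 0.76],
    [[0, 0, 0], 0, 0.73],
    [[0, 0, 0], 0, 0.7],
    [[0, 0, 0], 0, 0.67],
    [[0, 0, 0], 0, 0.65],
    [[0, 0, 0], 0, 0.62],
    [[0, 0, 0], 0, 0.6],
    [[0, 0, 0], 0, 0.55],
    [[0, 0, 0], 0, 0.5]
  ],
  "grip_force": 30
}}

```text
clock: 14.0
ee_pos: [0.5266, 0.0589, 0.0418]
orientation: [179.9, 0.1, -157.1]
wrist_force: [-5.1, 5.6, 20.3]
gripper_width: 0.0529
grip_force: 27.7
```

>>> {"api": "arm_command", "payload": {
  "steps": [
    [[0, 0, 0], 0, 0.4],
    [[0, 0, 0], 0, 0.4],
    [[0, 0, 0], 0, 0.4]
  ]
}}

```text
clock: 14.25
ee_pos: [0.5266, 0.0589, 0.0418]
orientation: [179.9, 0.1, -157.1]
wrist_force: [-6.0, 6.3, 20.2]
gripper_width: 0.053
grip_force: 27.7
```

Both catches are fully in: the width reads 53 mm, and the gripper reads about 1.5 mm low. I lift straight up slowly.

>>> {"api": "arm_command", "payload": {
  "steps": [
    [[0, 0, 0.1], 0, 0.4],
    [[0, 0, 0.1], 0, 0.4],
    [[0, 0, 0.1], 0, 0.4],
    [[0, 0, 0.2], 0, 0.4],
    [[0, 0, 0.2], 0, 0.4],
    [[0, 0, 0.2], 0, 0.4],
    [[0, 0, 0.2], 0, 0.4],
    [[0, 0, 0], 0, 0.4],
    [[0, 0, 0], 0, 0.4]
  ]
}}

```text
clock: 15.0
ee_pos: [0.5266, 0.0582, 0.0519]
orientation: [-180.0, 0.0, -157.2]
wrist_force: [0.2, -0.5, -1.6]
gripper_width: 0.052
grip_force: 31.9
```

>>> {"api": "arm_command", "payload": {
  "steps": [
    [[0, 0, 0.3], 0, 0.4],
    [[0, 0, 0.5], 0, 0.4],
    [[0, 0, 0.7], 0, 0.4],
    [[0, 0, 0.9], 0, 0.4],
    [[0, 0, 1], 0, 0.4],
    [[0, 0, 1], 0, 0.4],
    [[0, 0, 1], 0, 0.4],
    [[0, 0, 1], 0, 0.4],
    [[0, 0, 1], 0, 0.4],
    [[0, 0, 1], 0, 0.4],
    [[0, 0, 1], 0, 0.4],
    [[0, 0, 1], 0, 0.4]
  ]
}}

```text
clock: 16.0
ee_pos: [0.5266, 0.0582, 0.1572]
orientation: [-180.0, 0.0, -157.2]
wrist_force: [-0.6, 0.6, -2.2]
gripper_width: 0.0521
grip_force: 31.9
```

>>> {"api": "arm_command", "payload": {
  "steps": [
    [[0, 0, 0.9], 0, 0.4],
    [[0, 0, 0.7], 0, 0.4],
    [[0, 0, 0.5], 0, 0.4],
    [[0, 0, 0.3], 0, 0.4],
    [[0, 0, 0.2], 0, 0.4],
    [[0, 0, 0.1], 0, 0.4],
    [[0, 0, 0], 0, 0.4],
    [[0, 0, 0], 0, 0.4],
    [[0, 0, 0], 0, 0.4],
    [[0, 0, 0], 0, 0.4],
    [[0, 0, 0], 0, 0.4],
    [[0, 0, 0], 0, 0.4]
  ]
}}

```text
clock: 17.0
ee_pos: [0.5265, 0.0582, 0.1827]
orientation: [180.0, -0.0, -157.2]
wrist_force: [-0.2, -0.5, -1.8]
gripper_width: 0.0521
grip_force: 31.9
```

```bash
python3 - <<'E'
from h import *
i,c=snap("wrist","pics/w10.png"); j,_=snap("side","pics/s10.png"); k,_=snap("scene","pics/c10.png"); s=arm.read_state(); print(s["ee_pos"],s["wrist_force"],s["gripper_width"])
def z(im,r,f): return cv2.resize(im[r[1]:r[1]+r[3],r[0]:r[0]+r[2]],(266,300) if f else (266,300),interpolation=3)
a=cv2.resize(i[120:380,150:410],(400,400),interpolation=3)
b=cv2.resize(j[130:270,180:320],(400,400)[0:2],interpolation=3)
cv2.imwrite("pics/f.png",np.hstack([a,b]))
E
```

```text
[0.52657078 0.05818865 0.18276672] [ 0.49433764 -0.77690689 -3.00313057] 0.05208958205215528
```

View pics/f.png

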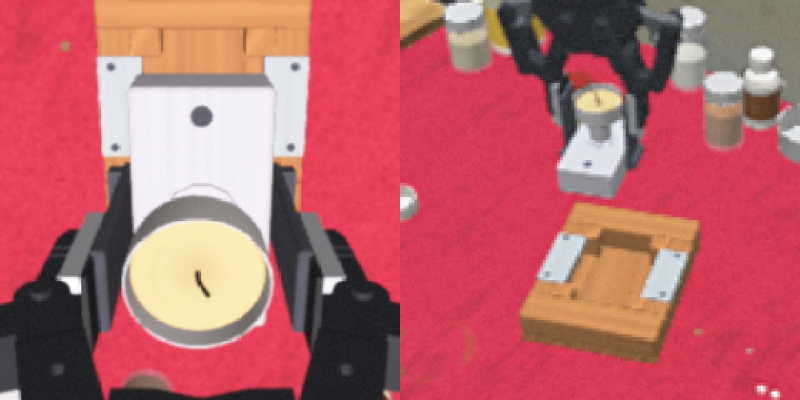

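The wrist crop shows the tealight standing on the seat between the pinched tabs. The side crop shows the carrier well above the empty well and level. I check its tilt once with the screw, then hand in.

```bash
python3 - <<'E'
from m import *
i,c=ld("pics/w10.png"); t=np.load("pics/w10.npy")[0]; rise=t[2]-.0418
for X in((.4951,.0452),(.5,.048)): print("exp",proj(c,[*X,.0315+rise]))
d=proj(c,[.4951,.0452,.0315+rise+.003])-proj(c,[.4951,.0452,.0315+rise]); print("seen",(150+201*.65,120+116*.65),"px for 3mm (5 deg)",d, "rise",rise)
E
```

```text
exp [282.39813403 196.35654164]
exp [283.82836548 207.83296681]
seen (280.65, 195.4) px for 3mm (5 deg) [0.03891415 1.79666968] rise 0.1408631038525942
```

```bash
python3 -c "
from bench import arm
print(arm.finish_job())"
```

```text
the job is handed in; nothing more can be done
None
```

The job is handed in at about 17 s: the tealight stands on its seat, and the carrier is unclipped and held still about 14 cm above where it sat, catches pinched, level as far as the pictures show (within about 3°).

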